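Switch on the meeting-table connection box

TASK

Switch on the connection box on the meeting table: press on its white push-latch cover and let go so that it springs open by itself, press the green button inside right down, then push the cover down again until it latches and stays shut. Only press and push with the fingers: do not lift, pull or pry at the underside of the cover, do not press the red button, and leave the bottle, the blue carton and the glue gun where they are.

Things in the scene. Friction and masses are not known exactly. Their poses are not given: they have to be found in the camera images.
- box: Black connection box fixed to the table, 150 mm (its x) by 190 mm (its y); walls 8 mm thick and 58 mm high. Origin under its centre on the table; its +x points away from the robot, give or take the yaw; z up. Inside, the open deck with the buttons lies 29 mm above the table.
- hinge (a point): Middle of the hinge line of the cover, on the near (-x) edge of the box: 75 mm from its centre along -x, 66 mm above the table; its axes are those of the box, and the hinge line runs along y.
- press_spot (a point): Grey dot on the outer face of the white cover, on its middle line, 120 mm from the hinge line along the cover and 8 mm off the plane through the hinge line (so 74 mm above the table when shut). Moves with the cover: its x axis points from the hinge to the free edge, its z axis out of the outer face. The place to press.
- cover (a joint): Angle of the white cover (150 x 190 mm, 8 mm thick, hinged on its near edge) about the hinge, rad. 0 = shut and latched, level; 1.3 = fully open, standing nearly upright over the near edge, outer face towards the robot; stop at -0.045 (5.5 mm down at the dot). Takes about 2.5 N at the dot to press in, 1.5 N when open, plus about 1 N of damping at 0.1 m/s.
- free_edge (a point): Middle of the cover's free edge, far from the robot when shut, 150 mm from the hinge line, on the outer face; moves with the cover. Push-push latch: press the shut cover fully in and let go, and a damped spring swings it open by itself in about 1.5 s. To shut it, push its outer face right down to the same stop and let go: it stays at 0. One more full press opens it again.
- green_top (a point): Centre of the top of the green round button, 26 mm across, on the deck under the cover; its top is 51 mm above the table, 30 mm further from the robot than the middle of the box and 42 mm to the left or right of the middle line (along the box's y). The red button has the other side.
- green (a joint): How far the green button is pressed, m: 0 = up, 0.006 = fully down (4 N). It springs back.
- red_top (a point): Centre of the top of the red button, of the same size, on the other side. Not to be pressed.
- red (a joint): How far the red button is pressed, m: 0 = up, 0.006 = fully down.
- bottle: Loose water bottle with a green cap and label, 64 mm across, 190 mm tall, beside the box. Origin under its centre.
- carton: Loose blue carton, 130 x 75 x 70 mm, beside the box. Origin under its centre.
- gluegun: Loose white glue gun lying flat, about 165 x 130 mm, 34 mm high, beyond the box. Origin at the underside of its barrel.

How it is judged:
By the outcome, as a careful person would: the job done as asked, in the order asked, and still so for the second after the job is handed in, with the robot touching nothing.
It also fails if it takes over 53 s, if anything falls off the work surface, if the arm or the gripper's body presses on something with over 40 N, if the wrist force passes 120 N, or if a joint passes its speed limit or range.

ROBOT

A 7-joint arm with a two-finger parallel gripper is mounted at the origin on the work surface. World frame = base frame: x ahead of the robot, y to its left, z up, the work surface at z = 0. Lengths are in m, angles in rad, forces in N, time in s.
With the tool pointing down it reaches from about 0.425 to 0.825 m from the base axis. Payload 3.6 kg.
Tool frame: the origin (TCP) lies where the fingers leave the gripper's body, on its centre line; the fingertips stand 73 mm ahead of it and the grasp point (between the pads) lies 54 mm ahead of it; z points along the fingers, y is the line along which they close (so a half turn about z gives the same grasp; the last joint's range is limited). The gripper opens to 85 mm and grips with 20 to 120 N. Pads are 22 mm wide; open, the fingers measure 114 mm over their backs; the gripper's body (76 mm by 85 mm) begins 54 mm behind the grasp point. The pads swing forward as they close: fully open they stand 13 mm farther back than shut.
Start: joints at [-1.286, 0.615, -0.013, 1.423, 0.008, 1.103, -0.04], TCP at [0.199, 0.619, 0.304] pointing down, gripper open.
Joint ranges: [-3.12, 3.12], [-0.3, 2.06], [-1.34, 1.32], [0.26, 2.42], [-1.36, 4.5], [0.01, 1.98], [-2.84, 2.84]. Speed limits (rad/s): [2.79, 2.79, 3.14, 3.14, 3.14, 3.14, 3.14].

INTERFACE

Orientations are given as a unit quaternion [x, y, z, w].
In Python, from station import arm, snapshot, camera_info, ticket gives the robot as it stands. Calls block until the motion is done:
- arm.movep(position, orientation): joint-space move of the TCP to a pose.
- arm.line_to(position, velocity=0.15, ori=None): straight line of the TCP; ori=None keeps the orientation; velocity is the mean speed in m/s.
- arm.move_j(angles): joint-space move.
- arm.move_gripper(opening, effort=None): opening from 0.0 (shut) to 1.0 (fully open); effort is the grip in N (None keeps the last); returns when the fingers have stopped.
- arm.pause(seconds).
- arm.ik(position, orientation): joint angles nearest the present ones, or None.
- snapshot(name): name is "side" or "top" or "wrist"; returns the picture (420x560x3 uint8, blue, green, red); there is no depth.
- camera_info(name): a dict with "fx", "fy", "cx", "cy" (pixels), "dist_coeffs" ([k1, k2, p1, p2, k3] as OpenCV has them; the pictures are not rectified), "R" (3x3) and "t" (3): a world point X has camera coordinates R X + t; the wrist camera has in their place "T_tool_cam" (4x4, takes a point from camera to tool coordinates, whose origin is the TCP and whose axes are the flange's). Camera axes: x right, y down, z forward; pixel columns grow to the right and rows downward; lengths in m; the calibration is good to about 2 mm. A picture is of the moment at which its call begins: read the wrist's pose just before it. camera_info takes no time and is no camera call.
A pose or a line that the arm cannot do raises arm.MotionError and nothing moves.
- ticket.finish_job(): hands the job in; it is judged then, once.
Readings, each from a call of its own:
- arm.read_time(): time.
- arm.read_joint_positions(): joint angles.
- arm.read_dq(): joint speeds.
- arm.read_effort(): joint torques, N m.
- arm.read_tool_pos(): TCP position.
- arm.read_eef_rot(): TCP orientation.
- arm.read_ft_force(): force on the tool from outside, world axes, zero at the start.
- arm.read_wrist_torque(): the same for the moment, N m.
- arm.read_opening(): opening from 0.0 (shut) to 1.0 (fully open).
- arm.read_finger_force(): force on a finger pad.
Only numpy, scipy, OpenCV 4.12 (cv2) and the standard library are available. Lean on these libraries where they do the work, as an engineer would, in place of code of your own. Each camera call takes 0.05 s, during which the arm holds its last target. There are 200 camera calls.

## Working session

There is one attempt and no reset: what is moved stays moved. The work goes in short steps, each a Python script; the robot and the scene stay as the last script left them, time stands still between calls to the robot, and variables do not carry over. Pictures are saved under pics/ and viewed, at most 10 in all, crops included, and the job is handed in when it is done.

```bash
mkdir -p pics
python3 - <<'E'
from station import arm, snapshot, camera_info
import cv2,numpy as np
for n in ("side","top"):
    cv2.imwrite(f"pics/{n}0.png",snapshot(n)); c=camera_info(n)
    R=np.array(c["R"]);print(n,c["fx"],c["cx"],c["cy"],c["dist_coeffs"],(-R.T@np.array(c["t"])).round(3),R.round(3).tolist())
print(camera_info("wrist")["T_tool_cam"], arm.read_time(), arm.read_eef_rot(),arm.read_ft_force())
a=cv2.imread("pics/side0.png");b=cv2.imread("pics/top0.png")
E
```

```text
side 442.9728530861202 277.1533215703169 207.9543324374125 [-0.09919375  0.          0.          0.          0.        ] [0.355 0.81  0.679] [[-0.954, -0.301, 0.011], [-0.197, 0.597, -0.778], [0.227, -0.744, -0.628]]
top 440.78311019153796 274.4110607712318 212.89655210605406 [-0.02548416  0.          0.          0.          0.        ] [0.428 0.092 1.167] [[-0.008, -1.0, -0.001], [-0.992, 0.008, -0.128], [0.128, -0.0, -0.992]]
[[-9.70685938e-04 -9.60233472e-01 -2.79196591e-01  7.06909092e-02]
 [ 9.99999529e-01 -9.30545526e-04 -2.76308958e-04  2.17571433e-05]
 [ 5.51597190e-06 -2.79196727e-01  9.60233923e-01 -6.99527521e-02]
 [ 0.00000000e+00  0.00000000e+00  0.00000000e+00  1.00000000e+00]] 0.1 [ 1.55224412e-01  9.87878559e-01 -1.14156790e-03 -1.80288204e-04] [ 0.07254064 -0.3500001   0.38020539]
```

View pics/top0.png

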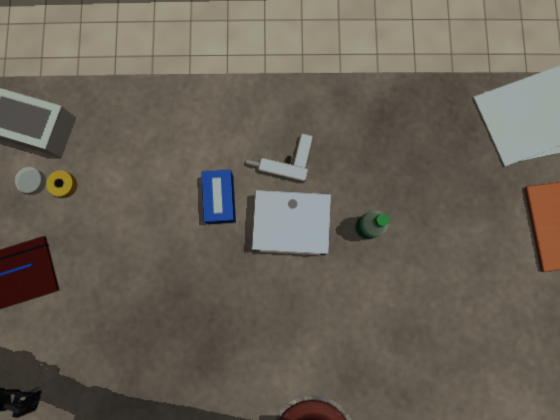

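View pics/side0.png

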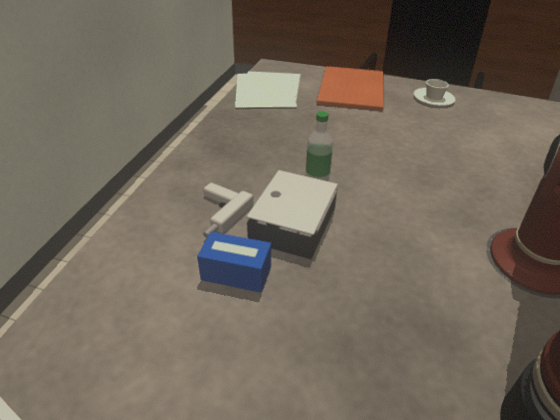

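The top view shows the white cover at about (253–330, 190–255) with its grey dot at (292,203), the carton on the left at (218,196), the bottle on the right at (372,224) and the glue gun beyond at (285,160). In the side view the dot is at (276,194). The robot is clear of the box.

```bash
cat > h.py <<'E'
from station import arm, snapshot, camera_info
import cv2, numpy as np
from scipy.spatial.transform import Rotation as Rt
def cam(n):
    c=camera_info(n); K=np.array([[c["fx"],0,c["cx"]],[0,c["fy"],c["cy"]],[0,0,1.]]); d=np.array(c["dist_coeffs"])
    if "R" in c: return K,d,np.array(c["R"]),np.array(c["t"])
    T=np.eye(4); T[:3,:3]=Rt.from_quat(arm.read_eef_rot()).as_matrix(); T[:3,3]=arm.read_tool_pos()
    M=np.linalg.inv(T@np.array(c["T_tool_cam"])); return K,d,M[:3,:3],M[:3,3]
def ray(C,px):
    K,d,R,t=C; u=cv2.undistortPoints(np.array([[px]],float),K,d)[0,0]
    v=R.T@np.array([u[0],u[1],1]); return -R.T@t, v/np.linalg.norm(v)
def plane(C,px,z): o,v=ray(C,px); return o+v*(z-o[2])/v[2]
def cross(a,b):
    (o,v),(p,w)=a,b; s=np.linalg.lstsq(np.stack([v,-w],1),p-o,rcond=None)[0]
    return (o+v*s[0]+p+w*s[1])/2, np.linalg.norm(o+v*s[0]-p-w*s[1])
def blob(mask,near):
    n,l,st,ce=cv2.connectedComponentsWithStats(mask.astype(np.uint8))
    i=min((i for i in range(1,n) if st[i,4]>8),key=lambda i:np.hypot(*(ce[i]-near)))
    return ce[i],st[i],(l==i)
E
python3 - <<'E'
from h import *
dots={}
for n,d0,c0 in(("top",(292,203),(292,225)),("side",(276,194),(300,205))):
    im=cv2.imread(f"pics/{n}0.png"); hsv=cv2.cvtColor(im,cv2.COLOR_BGR2HSV)
    x,y=d0; print(n,im[y,x],im[c0[1],c0[0]])
    thr=(int(hsv[y,x,2])+int(hsv[c0[1],c0[0],2]))/2
    roi=np.zeros(im.shape[:2],bool); roi[y-10:y+11,x-10:x+11]=1
    ce,st,_=blob((hsv[...,2]<thr)&roi,d0); dots[n]=ce; print(ce,st)
    ce,st,m=blob((hsv[...,2]>thr),c0); print("cover",ce,st)
    cn,_=cv2.findContours(m.astype(np.uint8),cv2.RETR_EXTERNAL,cv2.CHAIN_APPROX_NONE); q=cv2.approxPolyDP(max(cn,key=cv2.contourArea),6,True)[:,0]
    for p in q: print(p, plane(cam(n),p,0.074).round(4))
    print("dot on plane",plane(cam(n),dots[n],.074).round(4))
print("dot",cross(ray(cam("top"),dots["top"]),ray(cam("side"),dots["side"])))
for n,p in (("carton",(218,196)),("bottlecap",(382,220))):print(n,plane(cam("top"),p,.07 if n=="carton" else .19))
E
```

```text
top [91 96 99] [170 165 155]
[292.2 203.5] [288 199   9  10  70]
cover [291.38445761 221.66180492] [ 252  190   79   63 4388]
[256 190] [0.6277 0.1374 0.074 ]
[252 248] [0.4821 0.1478 0.074 ]
[327 252] [ 0.4706 -0.0376  0.074 ]
[329 194] [ 0.6159 -0.0461  0.074 ]
dot on plane [0.5926 0.0468 0.074 ]
side [104 112 117] [170 188 193]
[275.36 193.68] [271 191  10   6  50]
cover [293.74430672 201.33554338] [ 247  170   90   64 3469]
[278 170] [ 0.6161 -0.0477  0.074 ]
[247 216] [0.6265 0.1392 0.074 ]
[313 233] [0.4801 0.1476 0.074 ]
[336 183] [ 0.4707 -0.0392  0.074 ]
dot on plane [0.5932 0.0453 0.074 ]
dot (array([0.59254114, 0.04687141, 0.07521202]), np.float64(0.00028363376262871326))
carton [0.61392913 0.23353929 0.07      ]
bottlecap [ 0.53619593 -0.14847334  0.19      ]
```

Both views agree on the dot at (0.5925, 0.0469, 0.075). The yaw is about −0.062 rad and the hinge middle about (0.473, 0.054). Next I'll check that the whole plan is reachable, then start moving.

```bash
cat >> h.py <<'E'
yaw=-0.062; ux=np.array([np.cos(yaw),np.sin(yaw),0]); uy=np.array([-ux[1],ux[0],0]); Z=np.array([0,0,1.])
dot=np.array([0.5925,0.0469,0.0745]); ctr=dot-0.045*ux; ctr[2]=0; hinge=ctr-0.075*ux+0.066*Z
TIP=0.073
def ori(xdir,tilt=0.):  # tool down, tool x along xdir; tilt>0 leans the gripper body away from the robot
    R=np.stack([xdir,np.cross(-Z,xdir),-Z],1)
    return (Rt.from_rotvec(uy*tilt)*Rt.from_matrix(R)).as_quat()
def tcp(tip,q): return np.asarray(tip)-TIP*Rt.from_quat(q).as_matrix()[:,2]
def face(th,s,off=.008): return hinge+s*(np.cos(th)*ux+np.sin(th)*Z)+off*(-np.sin(th)*ux+np.cos(th)*Z)
E
python3 - <<'E'
from h import *
for nm,xd in (("+x",ux),("-x",-ux),("+y",uy),("-y",-uy)):
  for tilt in (0,.15,.3):
    q=ori(xd,tilt); r=[]
    for p in (dot+.15*Z,dot,ctr+.03*ux+.042*uy+.05*Z,ctr+.03*ux-.042*uy+.05*Z,face(1.3,.13)-.05*ux,face(1.3,.13)-.05*ux+.08*Z,face(.7,.13)):
        j=arm.ik(tcp(p,q),q); r.append(None if j is None else np.round(j,1).tolist())
    print(nm,tilt,[x is not None for x in r], r[1], r[4])
E
```

```text
+x 0 [True, True, True, True, True, True, True] [-0.5, 0.8, 0.7, 1.8, -0.7, 0.8, -1.1] [-0.7, 0.5, 0.8, 2.0, -0.5, 0.8, -1.3]
+x 0.15 [True, True, True, True, True, True, True] [-0.5, 0.9, 0.7, 1.6, -0.6, 1.0, -1.2] [-0.7, 0.5, 0.8, 1.9, -0.4, 1.0, -1.3]
+x 0.3 [True, True, True, True, True, True, True] [-0.5, 1.0, 0.7, 1.5, -0.6, 1.2, -1.2] [-0.6, 0.6, 0.8, 1.8, -0.4, 1.2, -1.3]
-x 0 [True, True, True, True, True, True, True] [-0.1, 0.7, -0.0, 1.7, 0.0, 0.7, 1.3] [-0.2, 0.4, 0.1, 2.0, -0.0, 0.8, 1.4]
-x 0.15 [True, True, True, True, True, True, True] [-0.1, 0.8, -0.0, 1.6, 0.0, 0.9, 1.4] [-0.2, 0.4, 0.0, 1.9, -0.1, 0.9, 1.4]
-x 0.3 [True, True, True, True, True, True, True] [-0.1, 0.8, -0.1, 1.5, -0.0, 1.1, 1.4] [-0.1, 0.5, 0.0, 1.8, -0.1, 1.1, 1.4]
+y 0 [True, True, True, True, True, True, True] [-0.3, 0.7, 0.3, 1.8, -0.3, 0.7, 0.1] [-0.5, 0.4, 0.4, 2.0, -0.2, 0.8, 0.0]
+y 0.15 [True, True, True, True, True, True, True] [-0.3, 0.8, 0.4, 1.6, -0.3, 0.9, 0.1] [-0.4, 0.5, 0.4, 1.9, -0.2, 1.0, 0.0]
+y 0.3 [True, True, True, True, True, True, True] [-0.3, 0.9, 0.4, 1.5, -0.3, 1.2, 0.1] [-0.4, 0.5, 0.4, 1.8, -0.2, 1.2, 0.1]
-y 0 [True, True, True, True, True, True, True] [0.2, 0.8, -0.4, 1.7, 0.4, 0.7, 2.6] [0.1, 0.4, -0.3, 2.0, 0.2, 0.8, 2.7]
-y 0.15 [True, True, True, True, True, True, True] [0.2, 0.8, -0.5, 1.6, 0.4, 1.0, 2.6] [0.1, 0.5, -0.4, 1.9, 0.1, 1.0, 2.7]
-y 0.3 [True, True, True, True, True, True, True] [0.2, 0.9, -0.5, 1.5, 0.4, 1.2, 2.7] [0.2, 0.5, -0.4, 1.8, 0.1, 1.1, 2.7]
```

```bash
cat >> h.py <<'E'
def press(tip,q,depth,fmax,step=.0015,v=.03):
    """step straight down from tip until fmax or depth; returns log"""
    f0=arm.read_ft_force()[2]; log=[]; d=0
    while d<depth:
        d+=step; arm.line_to(tcp(tip-d*Z,q),v); f=arm.read_ft_force()[2]-f0
        log.append((round(arm.read_tool_pos()[2]-TIP,4),round(f,1)))
        if f>fmax: break
    return log
E
python3 - <<'E'
from h import *
q=ori(uy); arm.move_gripper(0.0,30)
arm.movep(tcp(dot+.18*Z,q),q); print(arm.read_time())
arm.line_to(tcp(dot+.012*Z,q),.15); print(arm.read_time(),arm.read_tool_pos(),arm.read_ft_force())
print(press(dot+.012*Z,q,.022,15),arm.read_time())
arm.line_to(tcp(dot+.2*Z,q),.25); print(arm.read_time())
arm.pause(.6)
cv2.imwrite("pics/w1.png",snapshot("wrist"));cv2.imwrite("pics/t1.png",snapshot("top"));cv2.imwrite("pics/s1.png",snapshot("side"))
t=cv2.imread("pics/t1.png")[120:320,180:440];s=cv2.imread("pics/s1.png")[60:300,160:420]
w=cv2.imread("pics/w1.png")
c=np.zeros((600,800,3),np.uint8);c[:200,:260]=t;c[200:440,:260]=s;c[:420,260:]=cv2.resize(w,(540,420));cv2.imwrite("pics/c1.png",c)
E
```

```text
3.3333
4.6 [0.59312328 0.04683065 0.16041527] [-0.18517554 -0.06815863 -0.50230035]
[(np.float64(0.0855), np.float64(0.4)), (np.float64(0.0834), np.float64(0.8)), (np.float64(0.0818), np.float64(0.4)), (np.float64(0.0804), np.float64(-0.4)), (np.float64(0.0789), np.float64(0.4)), (np.float64(0.0774), np.float64(0.9)), (np.float64(0.0759), np.float64(0.5)), (np.float64(0.0744), np.float64(0.3)), (np.float64(0.0732), np.float64(2.7)), (np.float64(0.0716), np.float64(3.7)), (np.float64(0.07), np.float64(4.6)), (np.float64(0.0686), np.float64(4.2)), (np.float64(0.0684), np.float64(11.0)), (np.float64(0.0682), np.float64(18.9))] 8.1
9.0833
```

View pics/c1.png

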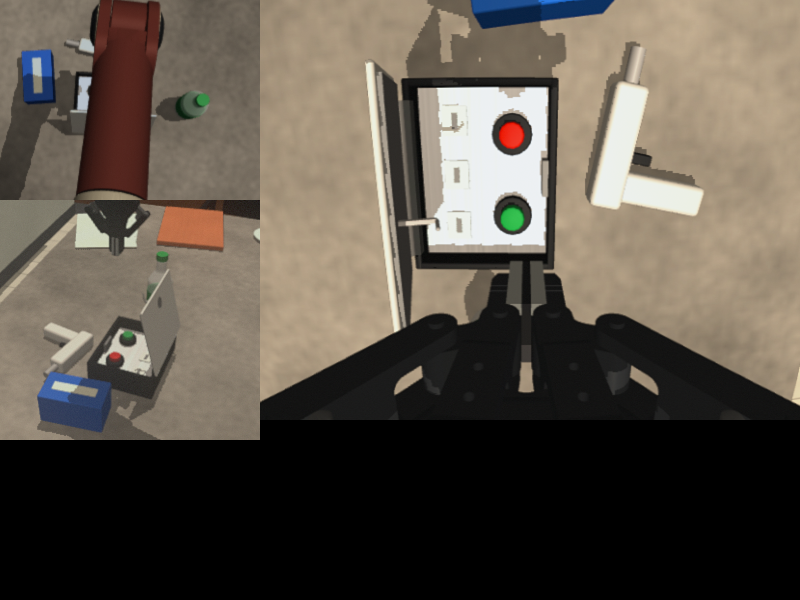

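The cover sprang open. The wrist view shows the red button near (511,135) in the composite and the green near (512,215), with green on the −y side, away from the carton. Next I'll locate green from the wrist and side views and press it with a slight tilt.

Run:
```python
from h import *
def grn(im,lo,hi,near):
    h=cv2.cvtColor(im,cv2.COLOR_BGR2HSV); return blob(cv2.inRange(h,lo,hi)>0,near)[:2]
W=cam("wrist"); w=cv2.imread("pics/w1.png"); s=cv2.imread("pics/s1.png"); S=cam("side")
gw,a=grn(w,(45,100,60),(80,255,255),(252*560/540,215)); gs,b=grn(s,(45,100,40),(80,255,255),(160+127,60+138))
print(gw,a,gs,b)
g,e=cross(ray(W,gw),ray(S,gs)); print("green",g,e,"wrist@.051",plane(W,gw,.051),"expected",ctr+.03*ux-.042*uy)
print("side@.051",plane(S,gs,.051))
```

```text
[261.33333333 218.12280702] [249 206  26  25 513] [287.46666667 194.33333333] [283 192  10   6  45]
green [0.57543031 0.00565546 0.04784897] 0.0003218203383915613 wrist@.051 [0.57547161 0.00654258 0.051     ] expected [0.57492649 0.0059101  0.        ]
side@.051 [0.57446596 0.00976482 0.051     ]
```

Run:
```python
from h import *
q=ori(ux,.12); g=np.array([.5755,.0062,.051])
arm.movep(tcp(g+.2*Z,q),q); print(arm.read_time())
arm.line_to(tcp(g+.010*Z,q),.15); print(arm.read_time(),arm.read_tool_pos()-tcp(g+.010*Z,q),arm.read_ft_force())
print(np.array(press(g+.010*Z,q,.024,16)).round(4).tolist(),arm.read_time())
cv2.imwrite("pics/s2.png",snapshot("side")[60:300,160:420]);cv2.imwrite("pics/w2.png",snapshot("wrist"))
arm.line_to(tcp(g+.22*Z,q),.25); print(arm.read_time(),arm.read_ft_force())
s=snapshot("side")[60:300,160:420]
c=np.zeros((480,780,3),np.uint8);c[:240,:260]=cv2.imread("pics/s2.png");c[240:,:260]=s;c[:390,260:]=cv2.resize(cv2.imread("pics/w2.png"),(520,390));cv2.imwrite("pics/c2.png",c)
```

```text
10.9833
12.4 [ 0.00058123 -0.00023733  0.00094115] [-0.16362152  0.19897799 -0.87783847]
[[0.0593, 0.3], [0.0574, 1.0], [0.0558, 1.1], [0.0544, 0.3], [0.0529, 1.4], [0.0514, 1.0], [0.0501, 2.8], [0.0486, 2.9], [0.047, 3.6], [0.0455, 4.8], [0.0449, 8.8], [0.0446, 14.4], [0.0444, 21.9]] 15.65
16.8167 [-0.26312568 -0.83517884 -0.70249791]
```

View pics/c2.png

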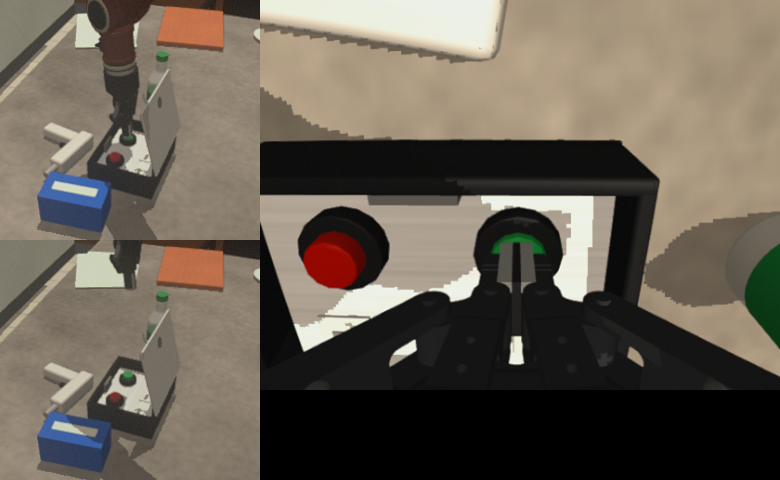

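The button went fully down: it met a hard stop at 0.0447 and then sprang back up, while red stayed untouched and the cover upright. Now I'll go round to the robot side and push the cover shut along its arc.

Run:
```python
from h import *
q=ori(ux); P=lambda th,off=.008: face(th,.131,off)-.011*ux
a=P(1.3)-.045*ux
up=a.copy(); up[2]=.275
arm.line_to(tcp(up,q),.2,ori=q); print(arm.read_time(),arm.read_tool_pos())
arm.line_to(tcp(a,q),.15)
f0=np.array(arm.read_ft_force())
for th in (1.3,1.1,.9,.7,.5,.35,.2,.08):
    arm.line_to(tcp(P(th),q),.08); print(th,(np.array(arm.read_ft_force())-f0).round(1),(arm.read_tool_pos()-tcp(P(th),q)).round(4))
s0=P(.04); s0[2]=.0765+.004
L=press(s0,q,.02,18); print(np.array(L).round(4).tolist(),arm.read_time())
p=np.array(arm.read_tool_pos())
arm.line_to(p+.03*Z,.08); arm.line_to(p+.2*Z,.25); print(arm.read_time(),arm.read_ft_force())
arm.pause(.3)
c=np.zeros((420,820-20,3),np.uint8);c[:240,:260]=snapshot("side")[60:300,160:420];c[:390,260:780]=cv2.resize(snapshot("wrist"),(520,390));cv2.imwrite("pics/c3.png",c)
```

```text
17.7583 [0.44483849 0.05605715 0.3480262 ]
1.3 [ 0.1 -1.1  0.4] [-0.0003 -0.0001  0.    ]
1.1 [-1.6 -0.5  0.4] [-0.0001  0.0001 -0.0004]
0.9 [-0.8 -1.3  0.3] [ 0.0004 -0.     -0.0004]
0.7 [ 0.2 -1.   1.5] [ 0.0007 -0.0001 -0.0002]
0.5 [ 0.6 -1.3  2.4] [ 0.0002  0.     -0.0005]
0.35 [ 0.5 -1.1  2. ] [ 0.0001  0.0001 -0.0006]
0.2 [ 0.5 -1.4  2.1] [ 0.0001  0.0001 -0.0006]
0.08 [ 0.2 -1.4  2.3] [ 0.      0.0001 -0.0003]
[[0.079, 0.4], [0.0775, -0.8], [0.076, -0.3], [0.0745, 0.8], [0.0731, 0.7], [0.0716, 0.3], [0.07, -0.0], [0.0686, 1.8], [0.0684, 8.5], [0.0683, 15.5], [0.0681, 24.2]] 25.05
26.4583 [ 0.36190476 -0.45372853  0.12310809]
```

View pics/c3.png

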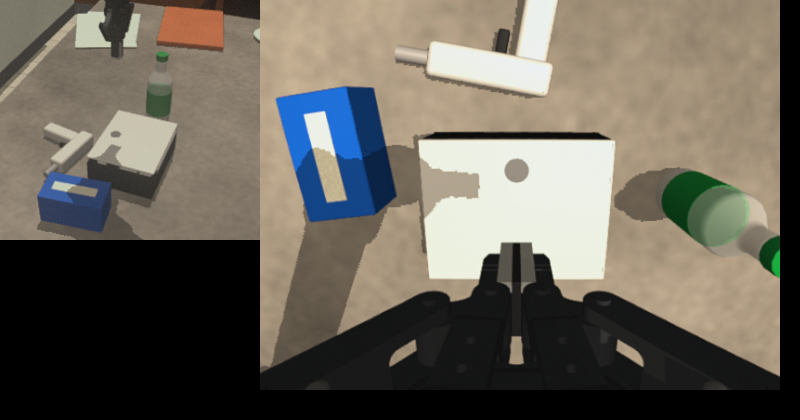

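The cover is shut and lying flat, the dot is visible, and the bottle, carton and glue gun are in place. I'll check that it stays shut, then hand in.

Run:
```python
from h import *
from station import ticket
arm.pause(1.5); im=snapshot("side"); v=cv2.cvtColor(im,cv2.COLOR_BGR2HSV)[...,2]
roi=np.zeros(v.shape,bool); roi[184:205,266:287]=1
d=blob((v<155)&roi,(276,194))[0]; print(d, arm.read_time())
a=cv2.imread("pics/side0.png"); print(np.abs(im[100:300,190:270].astype(int)-a[100:300,190:270]).mean())
if np.hypot(*(d-[275.4,193.7]))<2: print(ticket.finish_job())
```

```text
[275.33333333 193.6875    ] 28.4083
6.731125
the job is handed in; nothing more can be done
None
```

The job is handed in at 28.4 s: I pressed the cover and it sprang open by itself, pressed the green button right down, and pushed the cover shut, where it stayed latched, with red not pressed and the bottle, carton and glue gun left alone.

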